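# Let a scriber swing point-down in the fingers and holster it

### The job

Put the steel scriber with the yellow ball knob away in the blue holder, point down. Pick it up by its ball, loosen the grip just enough for the point to swing down until the scriber hangs from the fingers, grip again, lower it gently into the holder until its point rests on the bottom, and let go. Leave the red-and-white marker and the red-handled screwdriver where they lie.

Things in the scene. Friction and masses are not known exactly. Their poses are not given: they have to be found in the camera images.
- scriber: Steel scriber, 152 mm long, 120 g (varies): yellow plastic ball knob 24 mm across, 8 mm steel shaft, heavy dark hexagonal collar (24 mm across flats, 60 to 84 mm from the ball's centre), sharp point. Lies level on ball and collar. Origin at the ball's centre, 12 mm above the worktop; x axis runs along the shaft to the point, 140 mm away.
- scriber_tip (a point): Point of the scriber, on its axis, 140 mm from the ball's centre. Pinched at the ball's middle by about 40 N or more the scriber stays nearly level; from some 20 to 30 N down the point sinks as the grip is eased, at 5 N or less it hangs within about 12 degrees of plumb, point still a little forward; it drops only below about 1 N. The pads yield about 1 mm per 15 N, so ease off by tenths of a millimetre.
- holder: Blue upright tube, open at the top, on a heavy round dark foot, fixed. Origin under the centre of the foot, z up along the tube's axis. Foot 96 mm across, 12 mm high; tube 38 mm inside, 46 mm outside, inner floor 13 mm above the worktop; the top 16 mm flares to a mouth 60 mm wide inside, 68 mm outside, rim 106 mm above the worktop. The ball of a scriber standing in it is about 153 mm above the worktop.
- marker: Bystander: marker pen, 135 x 17 x 16 mm, red and white, lying flat. Origin at mid-length on its underside, y axis along it.
- screwdriver: Bystander: screwdriver, 184 x 23 x 22 mm, red handle, thin blade, lying flat. Origin at mid-length on its underside, y axis along it towards the handle.

How it is judged:
By the outcome, as a careful person would: the job done as asked, in the order asked, and still so for the second after the job is handed in, with the robot touching nothing.
It also fails if it takes over 48 s, if anything falls off the work surface, if the arm or the gripper's body presses on something with over 40 N, if the wrist force passes 120 N, or if a joint passes its speed limit or range.

### The arm

A 7-joint arm with a two-finger parallel gripper is mounted at the origin on a cart in front of the work surface, level with it; the furniture and walls round the work are solid. World frame = base frame: x ahead of the robot, y to its left, z up, the work surface at z = 0. Lengths are in m, angles in rad, forces in N, time in s.
With the tool pointing down it reaches from about 0.35 to 0.9 m from the base axis. Payload 8.1 kg.
Tool frame: the origin (TCP) lies at the centre of the arm's flange, where the gripper is bolted on; the fingertips stand 178 mm ahead of it and the grasp point (between the pads) lies 159 mm ahead of it; z points along the fingers, y is the line along which they close (so a half turn about z gives the same grasp; the last joint's range is limited). The gripper opens to 92 mm and grips with 3 to 60 N. Pads are 19 mm wide; open, the fingers measure 130 mm over their backs; the gripper's body (75 mm by 190 mm) begins 47 mm behind the grasp point.
Start: joints at [1.071, 0.434, 0.025, 1.573, -0.012, 1.134, -0.075], TCP at [0.242, -0.576, 0.405] pointing down, gripper open.
Joint ranges: [-2.62, 2.62], [-0.44, 2.09], [-1.27, 1.32], [0.08, 2.57], [-1.32, 4.46], [0.12, 2], [-2.74, 2.74]. Speed limits (rad/s): [2.22, 2.22, 3.01, 3.01, 3.14, 3.14, 3.14].

### API

Orientations are given as a rotation vector (axis times angle).
In Python, from cell import arm gives the robot as it stands. The module is installed in compiled form; this text tells all that it offers.
- The arm moves only by the shell command python3 -m inch 'ROWS' [FORCE]. ROWS is text: rows parted by semicolons, each of 5 numbers parted by spaces: the shift along the tool's x, y, z in m, then the turn about the tool's z in rad, then the finger opening in m, from 0 to 0.0918. In form: x y z roll fingers; .... A call has 1 to 5 rows; each row is the pose to reach, as a shift and turn from the pose commanded when the call began, along the tool's axes at that moment; what a row does not reach only later rows make up. A row lasts 1/10 s, in which the tool goes at most 50 mm and 8.59 degrees, less where a joint would pass 70% of its speed; a pose out of reach is approached as far as the arm can. A call with a gripper value outside its range is refused whole. The fingers move at their own pace and stop on an object; FORCE is the grip in N (left out, the last holds). Time passes only in rows, so rows that repeat a pose let the fingers close. It gives the time, the measured TCP pose, the force, the opening and the grip force at its end, in the units of the state.
- arm.observe(): the state, without advancing time (a new reading comes with each control period).
- arm.get_image(name): name is "side" or "top" or "wrist"; returns the picture (384x512x3 uint8, red, green, blue); there is no depth.
- arm.get_calibration(name): a dict with "intrinsics" (3x3 intrinsics, pixels), "pose" (4x4, takes a point from camera to world coordinates). Camera axes: x right, y up, looking along -z (the intrinsics and any distortion apply to the point x, -y, -z); pixel columns grow to the right and rows downward; lengths in m; the calibration is good to about 2 mm. A picture is of the moment at which its call begins: read the wrist's pose just before it. get_calibration takes no time and is no camera call; for the wrist camera it gives the pose at the moment of the call.
- arm.sign_off(): hands the job in; it is judged then, once.
Trained networks look in the newest picture that a camera, given by its name, has taken for a name from the list of things; names that differ only in an ending like _2 or _b are one class to them, and where a whole thing is asked for, a point or a joint stands for the part that bears it (a point fixed in the world has none). Each returns a list of dicts, best first, with "conf" (0 to 1); they miss things now and then, are a little off and sometimes report something else, mostly with a low value. They report only what shows in the picture. A call takes as long as a camera call.
- arm.look_for(camera, query): "point" ([row, column] in pixels, amid what is visible of it).
- arm.silhouettes(camera, query): "region" (384x512 bool, what is visible of it) and "point" ([row, column] in pixels, amid what is visible of it).
- arm.place_of(camera, query): "point" ([row, column] in pixels: a listed point, or the origin of a listed thing).
The state is a dict: "clock": time; "joints": joint angles; "dq": joint speeds; "joint_efforts": joint torques, N m; "position": TCP position; "ee_rot": TCP orientation; "force": force on the tool from outside, world axes, zero at the start; "ft_torque": the same for the moment, N m; "width": opening from 0.0 (shut) to 1.0 (fully open); "gripper_force": force on a finger pad.
Only numpy, scipy, OpenCV 4.12 (cv2) and the standard library are available. Lean on these libraries where they do the work, as an engineer would, in place of code of your own. Each camera call takes 0.05 s, during which the arm holds its last target. There are 200 camera calls.

## Working session

There is one attempt and no reset: what is moved stays moved. The work goes in short steps, Python scripts to look and compute and a shell command to move; the robot and the scene stay as the last step left them, time stands still between calls to the robot, and variables do not carry over. Pictures are saved under pics/ and viewed, at most 12 in all, crops included, and the job is handed in when it is done.

```bash
mkdir -p pics; cat > h.py <<'E'
import numpy as np, cv2
from cell import arm
from scipy.spatial.transform import Rotation as R
def ray(cam,pt,cal=None):
    c=cal or arm.get_calibration(cam); K=np.array(c["intrinsics"]); T=np.array(c["pose"])
    d=np.linalg.inv(K)@[pt[1],pt[0],1]; d=T[:3,:3]@[d[0],-d[1],-d[2]]
    return T[:3,3],d
def onz(cam,pt,z):
    o,d=ray(cam,pt); return o+d*(z-o[2])/d[2]
def tri(a,b):
    A=np.zeros((3,3));y=np.zeros(3)
    for o,d in (a,b):
        d=d/np.linalg.norm(d);P=np.eye(3)-np.outer(d,d);A+=P;y+=P@o
    return np.linalg.solve(A,y)
def save(cam,name):
    im=arm.get_image(cam); cv2.imwrite('pics/'+name,im[:,:,::-1]); return im
E
python3 - <<'E'
from h import *
np.set_printoptions(precision=4,suppress=True)
s=arm.observe();print(s)
ims=[save(c,c+'0.png') for c in('side','top')]
for c in('side','top'):
    for q,z in(('scriber',.012),('scriber_tip',.012),('holder',0),('marker',0),('screwdriver',0)):
        for r in arm.place_of(c,q)[:2]: print(c,q,r['conf'],r['point'],onz(c,r['point'],z))
cv2.imwrite('pics/both.png',cv2.resize(np.vstack(ims),(400,600))[:,:,::-1])
print(R.from_rotvec(s['ee_rot']).as_matrix())
E
```

```text
{'clock': 0.0, 'joints': array([ 1.0714,  0.4352,  0.025 ,  1.5741, -0.0116,  1.134 , -0.0751]), 'dq': array([ 0.0008,  0.0016,  0.0008, -0.0014,  0.0004, -0.0003, -0.0001]), 'joint_efforts': array([ -0.0015, -66.7856,   0.9839, -31.4459,  -0.0607,   0.0432,
         0.0002]), 'position': array([ 0.2414, -0.5762,  0.404 ]), 'ee_rot': array([-3.0785, -0.6187,  0.0007]), 'force': array([-0.2827,  0.5638, -0.0839]), 'ft_torque': array([ 0.0042,  0.061 , -0.0222]), 'gripper_force': 0.0, 'width': 1.0030985222821343}
side scriber 0.58 [201.8, 274.2] [0.5163 0.077  0.012 ]
side scriber_tip 0.5 [191.2, 224.7] [0.6466 0.1075 0.012 ]
side holder 0.66 [269.4, 234.4] [0.4856 0.3011 0.    ]
side marker 0.8 [180.1, 293.8] [ 0.5225 -0.0418  0.    ]
side screwdriver 0.64 [160.9, 319.7] [ 0.5008 -0.1618  0.    ]
top scriber 0.67 [210.2, 267.1] [0.5067 0.0845 0.012 ]
top scriber 0.22 [217.7, 378.7] [ 0.4832 -0.1596  0.012 ]
top scriber_tip 0.89 [153.8, 256.2] [0.6356 0.1051 0.012 ]
top holder 0.63 [221.6, 172.4] [0.4887 0.2952 0.    ]
top screwdriver 0.72 [217.6, 379.4] [ 0.4847 -0.1646  0.    ]
[[ 0.9224  0.3863 -0.0007]
 [ 0.3863 -0.9224  0.0014]
 [-0.0001 -0.0016 -1.    ]]
```

View pics/both.png

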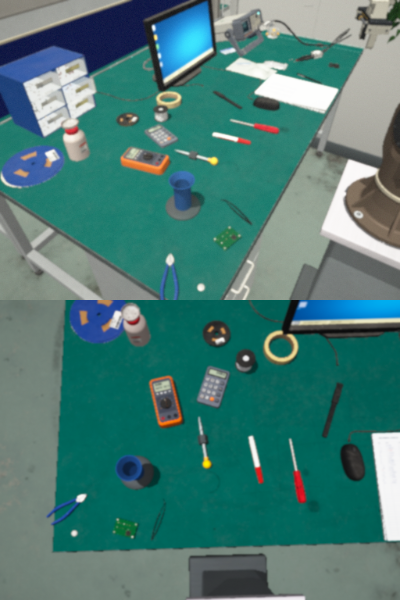

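The top picture (half size) shows the scriber's ball at about (206,464) with the point up-screen. The holder is at (133,470), the marker and screwdriver lie to the right, and the network points agree with this. I'll move above the ball.

```bash
python3 -m inch '0.035 -0.035 0 0 0.06; 0.07 -0.07 0 0 0.06; 0.105 -0.105 0 0 0.06; 0.14 -0.14 0 0 0.06; 0.175 -0.175 0 0 0.06' 40
python3 -m inch '0.035 -0.035 0 0 0.06; 0.07 -0.07 0 0 0.06; 0.105 -0.105 0 0 0.06; 0.14 -0.14 0 0 0.06; 0.175 -0.175 0 0 0.06'
python3 -m inch '0.035 -0.035 0 0 0.06; 0.07 -0.07 0 0 0.06; 0.105 -0.105 0 0.1 0.06; 0.14 -0.14 0 0.22 0.06; 0.15 -0.15 0.05 0.22 0.06'
```

```text
clock: 1.1
position: [0.3357, -0.3455, 0.405]
ee_rot: [3.079, 0.619, 0.001]
force: [1.6, -0.2, 0.1]
width: 0.663
gripper_force: 0.0
clock: 1.6
position: [0.4294, -0.1165, 0.4052]
ee_rot: [3.079, 0.618, 0.001]
force: [2.0, -0.9, -0.0]
width: 0.652
gripper_force: 0.0
clock: 2.1
position: [0.5126, 0.084, 0.3614]
ee_rot: [-3.125, -0.278, -0.02]
force: [2.0, -0.3, -0.7]
width: 0.654
gripper_force: 0.0
```

```bash
python3 -m inch '0 0 0.05 0 0.06; 0 0 0.05 0 0.06'
cat > look.py <<'E'
from h import *
import sys
np.set_printoptions(precision=4,suppress=True)
for c in sys.argv[2:]:
    im=save(c,sys.argv[1]+c+'.png')
    for q,z in(('scriber',.012),('scriber_tip',.012),('holder',0)):
        for r in arm.place_of(c,q)[:1]: print(c,q,r['conf'],r['point'],onz(c,r['point'],z))
s=arm.observe();M=R.from_rotvec(s['ee_rot']).as_matrix();print(s['position'],M[:,0],M[:,2],s['clock'])
E
python3 look.py a wrist top side
```

```text
clock: 2.3
position: [0.507, 0.0772, 0.3015]
ee_rot: [3.128, 0.28, -0.016]
force: [0.0, -0.8, 0.4]
width: 0.652
gripper_force: 0.0
wrist scriber 0.82 [182.7, 246.3] [0.514  0.0876 0.012 ]
wrist scriber_tip 0.6 [17.0, 247.6] [0.6562 0.1103 0.012 ]
wrist holder 0.96 [163.4, 40.1] [0.4961 0.295  0.    ]
top holder 0.94 [217.1, 173.2] [0.4987 0.2936 0.    ]
side scriber 0.67 [201.7, 276.1] [0.5124 0.0742 0.012 ]
side scriber_tip 0.68 [191.3, 223.2] [0.6497 0.1098 0.012 ]
side holder 0.55 [265.7, 234.3] [0.4915 0.2927 0.    ]
[0.5094 0.0773 0.3071] [0.9845 0.1755 0.0008] [ 0.0008  0.     -1.    ] 2.9
```

View pics/awrist.png

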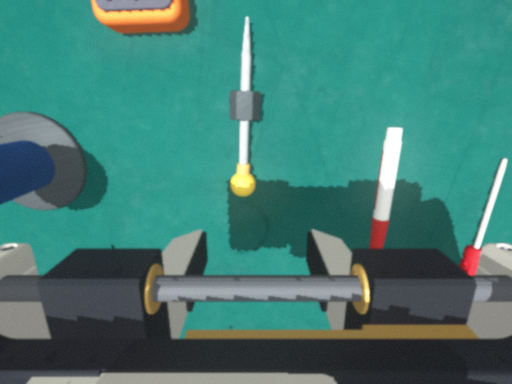

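The wrist view shows the ball at about (243,183) with the shaft nearly straight up, about 12 mm left of the finger centre line. I'll correct while descending partway.

```bash
python3 -m inch '0.007 -0.0105 0.02 0.02 0.06; 0.007 -0.0105 0.06 0.02 0.06; 0.007 -0.0105 0.07 0.02 0.06; 0.007 -0.0105 0.07 0.02 0.06'
python3 look.py b wrist
```

```text
clock: 3.3
position: [0.5136, 0.0886, 0.2354]
ee_rot: [3.131, 0.246, -0.006]
force: [-0.2, 0.7, -0.8]
width: 0.653
gripper_force: 0.0
wrist scriber 0.69 [223.1, 254.7] [0.509 0.089 0.012]
wrist scriber_tip 0.81 [7.6, 255.1] [0.6509 0.1109 0.012 ]
[0.515 0.089 0.238] [0.9878 0.1558 0.0022] [ 0.0022  0.0004 -1.    ] 3.5
```

View pics/bwrist.png

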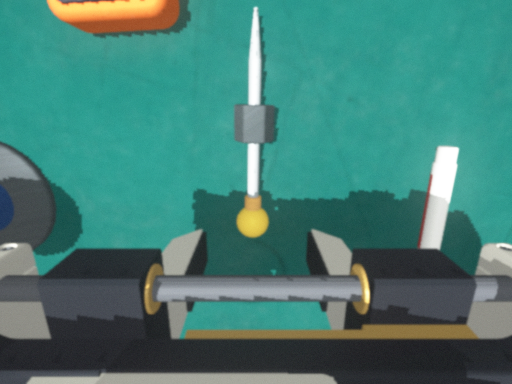

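The ball is at (253,221), with the shaft aligned with the tool x axis. I'll go down and close.

```bash
python3 -m inch '-0.004 -0.001 0.03 0 0.06; -0.004 -0.001 0.048 0 0.06; -0.004 -0.001 0.057 0 0.06; -0.004 -0.001 0.057 0 0.06; -0.004 -0.001 0.057 0 0.06'
python3 look.py c wrist
```

```text
clock: 4.0
position: [0.5108, 0.0895, 0.1805]
ee_rot: [-3.132, -0.246, -0.002]
force: [1.0, -0.0, 0.2]
width: 0.655
gripper_force: 0.0
wrist scriber 0.93 [256.3, 256.5] [0.5094 0.0888 0.012 ]
[0.5106 0.0894 0.1804] [0.9878 0.1559 0.0015] [ 0.0015  0.0003 -1.    ] 4.2
```

View pics/cwrist.png

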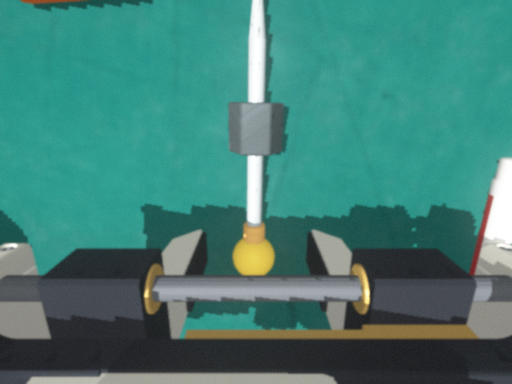

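The ball is centred between the pads at (253,257), within about 1 mm. Closing.

```bash
python3 -m inch '-0.001 0 0 0 0.035; -0.001 0 0 0 0.025; -0.001 0 0 0 0.018; -0.001 0 0 0 0.018; -0.001 0 0 0 0.018' 50
python3 -m inch '0 0 0 0 0.018; 0 0 0 0 0.018; 0 0 0 0 0.018'
```

```text
clock: 4.7
position: [0.5093, 0.0892, 0.1796]
ee_rot: [3.132, 0.246, -0.0]
force: [0.0, -0.4, -0.7]
width: 0.27
gripper_force: 0.0
clock: 5.0
position: [0.5092, 0.0892, 0.1796]
ee_rot: [3.132, 0.246, -0.0]
force: [-0.5, 0.2, 0.3]
width: 0.235
gripper_force: 50.0
```

```bash
python3 -m inch '0 0 -0.01 0 0.018; 0 0 -0.03 0 0.018; 0 0 -0.06 0 0.018; 0 0 -0.09 0 0.018; 0 0 -0.12 0 0.018'
python3 -m inch '0 0 -0.03 0 0.018; 0 0 -0.06 0 0.018; 0 0 -0.09 0 0.018; 0 0 -0.12 0 0.018; 0 0 -0.14 0 0.018'
python3 -m inch '0 0 -0.015 0 0.018; 0 0 -0.02 0 0.018; 0 0 -0.02 0 0.018; 0 0 -0.02 0 0.018'
python3 look.py d wrist side
```

```text
clock: 5.5
position: [0.5088, 0.0892, 0.3013]
ee_rot: [-3.132, -0.246, 0.001]
force: [0.7, 0.1, -1.4]
width: 0.236
gripper_force: 50.0
clock: 6.0
position: [0.5088, 0.0893, 0.4424]
ee_rot: [-3.132, -0.246, -0.003]
force: [-0.1, 0.6, -2.0]
width: 0.233
gripper_force: 50.0
clock: 6.4
position: [0.5089, 0.0891, 0.4589]
ee_rot: [3.132, 0.246, -0.002]
force: [-0.1, -0.4, -1.5]
width: 0.238
gripper_force: 50.0
wrist scriber 0.56 [252.7, 257.3] [0.3567 0.0632 0.012 ]
wrist holder 0.76 [146.2, 125.6] [0.4961 0.2852 0.    ]
side scriber_tip 0.74 [93.7, 216.8] [ 0.9986 -0.3417  0.012 ]
side holder 0.56 [268.0, 238.0] [0.4812 0.2939 0.    ]
[0.5092 0.0892 0.4593] [ 0.9877  0.1561 -0.0005] [-0.0005 -0.0001 -1.    ] 6.8
```

View pics/dside.png

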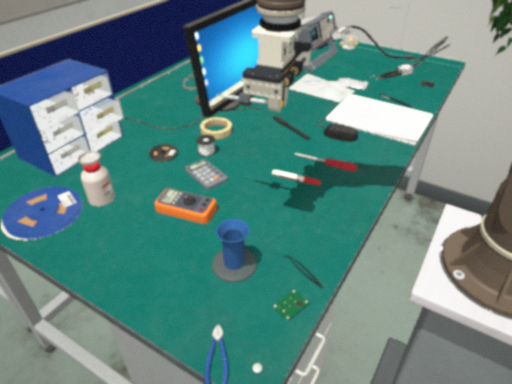

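The scriber is held level, its tip at about (217,94) in the side view. I'll ease the grip force in steps and track the tip angle.

```bash
cat > tip.py <<'E'
from h import *
for c in('side','wrist'):
  arm.get_image(c); s=arm.observe(); M=R.from_rotvec(s['ee_rot']).as_matrix(); b=s['position']+.168*M[:,2]
  for r in arm.place_of(c,'scriber_tip')[:1]:
    o,d=ray(c,r['point']); n=M[:,1]; p=o+d*((b-o)@n)/(d@n)
    if c=='wrist': # intersect ray w/ sphere of 140 mm about ball
        d=d/np.linalg.norm(d);k=d@(o-b);q=(o-b)@(o-b)-.14**2;D=k*k-q
        p=o+d*(-k+np.sqrt(max(D,0)))
    v=M.T@(p-b); print(c,r['conf'],r['point'],'v_tool',v.round(4),'tilt from plumb',np.degrees(np.arctan2(v[0],v[2])).round(1))
print(s['width']*91.8,s['gripper_force'],s['clock'])
E
python3 tip.py
python3 -m inch '0 0 0 0 0.018; 0 0 0 0 0.018' 25
python3 -m inch '0 0 0 0 0.018; 0 0 0 0 0.018' 15
python3 -m inch '0 0 0 0 0.018; 0 0 0 0 0.018' 10
python3 tip.py
```

```text
side 0.85 [91.6, 217.1] v_tool [ 0.1389  0.     -0.0003] tilt from plumb 90.1
21.615783039759837 49.99961078166962 6.95
clock: 7.2
position: [0.5093, 0.0892, 0.4596]
ee_rot: [3.132, 0.246, 0.0]
force: [-0.5, 0.3, -1.2]
width: 0.246
gripper_force: 25.0
clock: 7.4
position: [0.5092, 0.0892, 0.4596]
ee_rot: [3.132, 0.246, -0.0]
force: [-0.6, -0.1, -2.2]
width: 0.245
gripper_force: 15.0
clock: 7.6
position: [0.5093, 0.0892, 0.4596]
ee_rot: [3.132, 0.246, 0.0]
force: [0.5, 0.4, -1.3]
width: 0.248
gripper_force: 10.0
side 0.55 [158.2, 280.5] v_tool [-0.0115 -0.      0.1345] tilt from plumb -4.9
wrist 0.76 [202.6, 254.1] v_tool [-0.0177 -0.0021  0.1389] tilt from plumb -7.3
23.230593774524113 9.999953806400299 7.75
```

```bash

python3 -m inch '0 0 0 0 0.018; 0 0 0 0 0.018' 6
python3 -m inch '0 0 0 0 0.018; 0 0 0 0 0.018;0 0 0 0 0.018' 4
python3 tip.py
```

```text
clock: 8.0
position: [0.5093, 0.0892, 0.4596]
ee_rot: [3.132, 0.246, 0.0]
force: [0.5, 0.0, -1.2]
width: 0.253
gripper_force: 6.0
clock: 8.3
position: [0.5092, 0.0892, 0.4596]
ee_rot: [3.132, 0.246, 0.0]
force: [0.1, -0.2, -0.7]
width: 0.254
gripper_force: 4.0
side 0.67 [159.6, 278.0] v_tool [-0.0055  0.      0.1398] tilt from plumb -2.2
wrist 0.76 [198.6, 254.8] v_tool [-0.0134 -0.0013  0.1393] tilt from plumb -5.5
23.108227353719766 3.999970033764839 8.45
```

```bash

python3 -m inch '0 0 0 0 0.018; 0 0 0 0 0.018; 0 0 0 0 0.018' 40
python3 tip.py; python3 - <<'E'
from h import *
np.set_printoptions(precision=4,suppress=True)
im=save('wrist','ew.png');s=save('side','es.png')
P={}
for c in('wrist','side','top'):
    if c=='top': save(c,'et.png')
    for r in arm.silhouettes(c,'holder')[:1]:
        print(c,r['conf'],r['point'],r['region'].sum()); np.save('pics/m_'+c,r['region'])
    for r in arm.place_of(c,'holder')[:1]: print(r['conf'],onz(c,r['point'],0)); P[c]=ray(c,r['point'])
    m=np.load('pics/m_%s.npy'%c)
    # blue mouth: top-most ellipse check left to the eye
cv2.imwrite('pics/e.png',cv2.resize(np.hstack([im,s]),(800,300))[:,:,::-1])
E
```

```text
clock: 8.8
position: [0.5093, 0.0892, 0.4596]
ee_rot: [3.132, 0.246, 0.0]
force: [-0.4, 0.1, -1.6]
width: 0.236
gripper_force: 40.0
side 0.62 [162.1, 283.5] v_tool [-0.0188 -0.      0.1431] tilt from plumb -7.5
wrist 0.86 [199.8, 255.2] v_tool [-0.0147 -0.0009  0.1392] tilt from plumb -6.0
21.853112392553342 39.99962389469147 8.95
wrist 0.97 [156.4, 106.2] 5244
0.91 [0.4937 0.2863 0.    ]
side 0.75 [257.3, 233.6] 2005
0.91 [0.4891 0.289  0.    ]
top 0.57 [217.1, 171.4] 1664
0.97 [0.4894 0.2937 0.    ]
```

View pics/e.png

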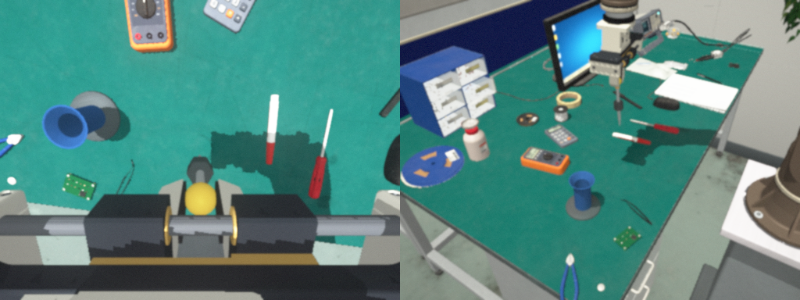

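The scriber hangs almost plumb. In the half-size wrist view the holder's mouth is centred at about (66,127) and its foot at (94,116). I'll work out the holder's axis from these.

```bash
python3 - <<'E'
from h import *
np.set_printoptions(precision=4,suppress=True)
print(onz('wrist',(162.6,84),.106),onz('wrist',(148,121),.012))
s=arm.observe();M=R.from_rotvec(s['ee_rot']).as_matrix()
h=np.array([.493,.291,0]);d=M.T@(h-s['position']);print(d+[.007,0,0])
E
```

```text
[0.4929 0.2885 0.106 ] [0.4957 0.2873 0.012 ]
[ 0.0224 -0.2019  0.4596]
```

```bash
python3 -m inch '0.002 -0.02 0 0 0.018; 0.005 -0.05 0 0 0.018; 0.009 -0.08 0 0 0.018; 0.013 -0.115 0 0 0.018; 0.016 -0.15 0 0 0.018'
python3 -m inch '0.003 -0.025 0 0 0.018; 0.006 -0.04 0 0 0.018; 0.006 -0.05 0 0 0.018; 0.006 -0.05 0 0 0.018; 0.006 -0.05 0 0 0.018'
python3 tip.py; python3 look.py f wrist; python3 look.py f side top
```

```text
clock: 9.95
position: [0.5016, 0.2409, 0.4596]
ee_rot: [3.132, 0.245, 0.0]
force: [1.4, 0.3, -0.9]
width: 0.236
gripper_force: 40.0
clock: 10.45
position: [0.5001, 0.289, 0.4595]
ee_rot: [3.131, 0.244, -0.0]
force: [1.0, -1.1, -1.7]
width: 0.241
gripper_force: 40.0
side 0.71 [214.8, 235.8] v_tool [-0.0146 -0.      0.1456] tilt from plumb -5.7
wrist 0.74 [198.4, 255.7] v_tool [-0.0133 -0.0006  0.1394] tilt from plumb -5.4
21.909412762781855 39.99964714050293 10.6
wrist scriber 0.81 [256.2, 257.9] [0.342  0.2618 0.012 ]
wrist scriber_tip 0.68 [195.4, 254.4] [0.445  0.2838 0.012 ]
wrist holder 0.68 [162.6, 256.8] [0.4936 0.288  0.    ]
[0.4999 0.2898 0.4597] [0.9878 0.1555 0.0001] [ 0.0001 -0.0001 -1.    ] 10.85
side scriber 0.92 [150.0, 224.0] [ 0.7597 -0.0495  0.012 ]
side scriber_tip 0.93 [213.9, 234.1] [0.5769 0.1669 0.012 ]
side holder 0.9 [264.2, 231.8] [0.4985 0.2921 0.    ]
top holder 0.71 [220.0, 174.1] [0.4922 0.2915 0.    ]
[0.4997 0.2902 0.4596] [ 0.9877  0.1562 -0.    ] [-0. -0. -1.] 11.25
```

View pics/fwrist.png

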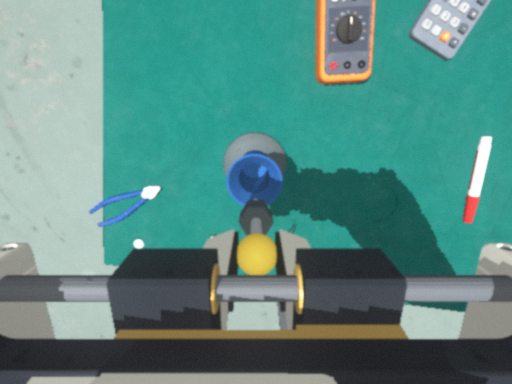

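View pics/fside.png

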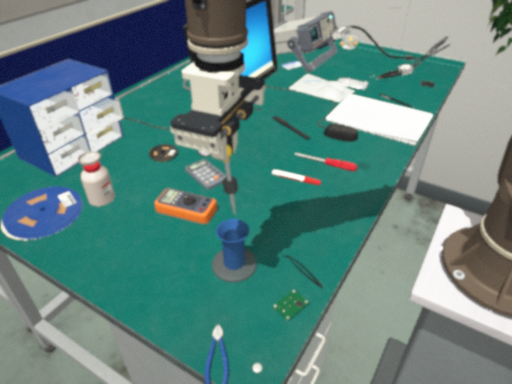

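In the wrist view the mouth at (255,179) lines up with the ball at (257,254), and the side view shows the tip above the mouth. I'll lower it, watching the force.

```bash
python3 -m inch '0 0 0.01 0 0.018; 0 0 0.025 0 0.018; 0 0 0.04 0 0.018; 0 0 0.055 0 0.018; 0 0 0.06 0 0.018'
python3 -m inch '0 0 0.01 0 0.018; 0 0 0.02 0 0.018; 0 0 0.03 0 0.018; 0 0 0.035 0 0.018; 0 0 0.035 0 0.018'
python3 look.py g side wrist
python3 -c "
import cv2,numpy as np
a=cv2.imread('pics/gside.png')[80:300,130:350];b=cv2.imread('pics/gwrist.png')[100:320,150:370]
cv2.imwrite('pics/g.png',cv2.resize(np.hstack([a,b]),(800,400)))"
```

```text
clock: 11.75
position: [0.4993, 0.2897, 0.3974]
ee_rot: [3.13, 0.246, -0.004]
force: [-0.3, 0.4, -1.2]
width: 0.235
gripper_force: 40.0
clock: 12.25
position: [0.4996, 0.29, 0.3637]
ee_rot: [3.131, 0.246, -0.002]
force: [0.3, -0.5, -1.4]
width: 0.236
gripper_force: 40.0
side scriber 0.73 [191.5, 229.8] [0.6346 0.1016 0.012 ]
side scriber_tip 0.64 [248.5, 237.5] [0.5069 0.2566 0.012 ]
wrist scriber 0.64 [253.9, 259.3] [0.3987 0.2703 0.012 ]
wrist scriber_tip 0.59 [197.2, 253.0] [0.4728 0.2899 0.012 ]
wrist holder 0.66 [179.2, 256.2] [0.4923 0.2891 0.    ]
[0.4998 0.2902 0.3649] [0.9878 0.156  0.0005] [ 0.0005  0.0003 -1.    ] 12.65
```

View pics/g.png

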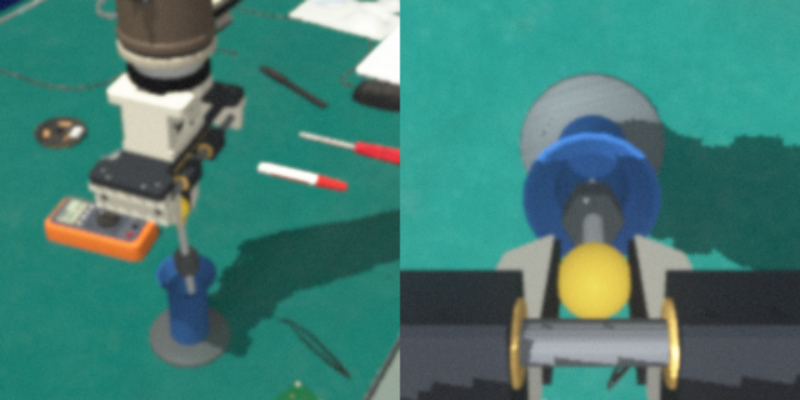

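The collar is at the mouth, centred laterally, and no contact force shows. Continuing slowly.

```bash
python3 -m inch '0 0 0.006 0 0.018; 0 0 0.012 0 0.018; 0 0 0.018 0 0.018; 0 0 0.024 0 0.018; 0 0 0.03 0 0.018'
python3 -m inch '0 0 0.003 0 0.018; 0 0 0.006 0 0.018; 0 0 0.008 0 0.018; 0 0 0.01 0 0.018; 0 0 0.01 0 0.018'
```

```text
clock: 13.15
position: [0.4997, 0.2901, 0.3338]
ee_rot: [3.132, 0.246, -0.001]
force: [0.4, -0.0, -0.7]
width: 0.238
gripper_force: 40.0
clock: 13.65
position: [0.4997, 0.2901, 0.3244]
ee_rot: [3.132, 0.246, -0.0]
force: [0.1, 0.1, -1.6]
width: 0.241
gripper_force: 40.0
```

```bash
python3 -m inch '0 0 0.001 0 0.018; 0 0 0.0015 0 0.018; 0 0 0.002 0 0.018; 0 0 0.002 0 0.018'
python3 -m inch '0 0 0.0005 0 0.018; 0 0 0.001 0 0.018; 0 0 0.001 0 0.018'
python3 -m inch '0 0 0.0005 0 0.018; 0 0 0.001 0 0.018; 0 0 0.001 0 0.018'
```

```text
clock: 14.05
position: [0.4998, 0.2901, 0.3226]
ee_rot: [3.132, 0.246, 0.0]
force: [-0.4, -0.6, -1.9]
width: 0.241
gripper_force: 40.0
clock: 14.35
position: [0.4997, 0.2901, 0.3215]
ee_rot: [3.132, 0.246, -0.0]
force: [-0.1, 0.1, -1.6]
width: 0.237
gripper_force: 40.0
clock: 14.65
position: [0.4999, 0.2902, 0.3208]
ee_rot: [-3.132, -0.246, -0.001]
force: [0.2, -0.9, -0.5]
width: 0.234
gripper_force: 40.0
```

```bash
python3 -m inch '0 0 0.0005 0 0.018; 0 0 0.0005 0 0.018; 0 0 0.0005 0 0.018'
python3 -m inch '0 0 0 0 0.018'
```

```text
clock: 14.95
position: [0.4999, 0.2903, 0.3204]
ee_rot: [-3.132, -0.246, -0.001]
force: [0.3, -0.0, 3.0]
width: 0.236
gripper_force: 40.0
clock: 15.05
position: [0.4999, 0.2903, 0.3203]
ee_rot: [-3.132, -0.246, -0.001]
force: [0.4, -0.7, 4.1]
width: 0.239
gripper_force: 40.0
```

The force has changed sign, so the point is on the floor. I'll ease the grip, open and retreat.

```bash
python3 -m inch '0 0 0 0 0.018; 0 0 0 0 0.018; 0 0 0 0 0.018' 4
python3 -m inch '0 0 0 0 0.025; 0 0 0 0 0.027; 0 0 0 0 0.032; 0 0 0 0 0.042; 0 0 0 0 0.055'
python3 -m inch '0 0 0 0 0.065; 0 0 0 0 0.065; 0 0 0 0 0.065; 0 0 0 0 0.065'
python3 look.py i wrist
```

```text
clock: 15.35
position: [0.4998, 0.2902, 0.3202]
ee_rot: [-3.132, -0.246, -0.0]
force: [0.5, -0.6, 2.9]
width: 0.256
gripper_force: 4.0
clock: 15.85
position: [0.4997, 0.2901, 0.32]
ee_rot: [3.132, 0.246, -0.0]
force: [-0.0, -0.3, -0.2]
width: 0.474
gripper_force: 0.0
clock: 16.25
position: [0.4998, 0.2902, 0.3201]
ee_rot: [3.132, 0.246, 0.0]
force: [0.3, -0.0, 0.5]
width: 0.706
gripper_force: 0.0
wrist scriber 0.96 [242.6, 257.1] [0.4364 0.279  0.012 ]
wrist holder 0.71 [187.8, 255.0] [0.4941 0.2905 0.    ]
[0.4997 0.2902 0.3201] [ 0.9877  0.1562 -0.    ] [-0. -0. -1.] 16.45
```

View pics/iwrist.png

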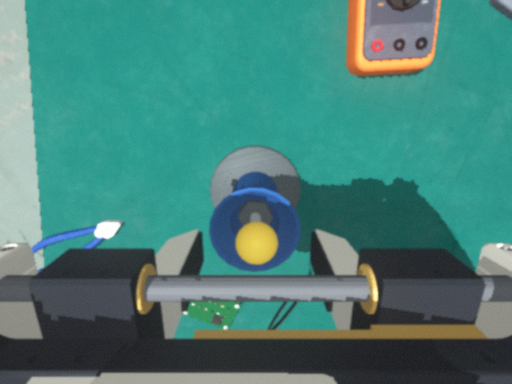

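The scriber stands in the holder with its ball at (257,243), clear of both fingers. I'll go straight up and check.

```bash
python3 -m inch '0 0 -0.015 0 0.065; 0 0 -0.04 0 0.065; 0 0 -0.08 0 0.065; 0 0 -0.12 0 0.065; 0 0 -0.14 0 0.065'
python3 -m inch '0 0 0 0 0.065; 0 0 0 0 0.065; 0 0 0 0 0.065'
python3 look.py j side; python3 -c "
import cv2
cv2.imwrite('pics/j.png',cv2.resize(cv2.imread('pics/jside.png')[100:300,130:380],(750,600)))"
```

```text
clock: 16.95
position: [0.4999, 0.2906, 0.4638]
ee_rot: [-3.13, -0.246, -0.006]
force: [0.4, -0.5, -0.5]
width: 0.708
gripper_force: 0.0
clock: 17.25
position: [0.4996, 0.2899, 0.4588]
ee_rot: [3.131, 0.246, -0.003]
force: [0.7, -0.8, -0.9]
width: 0.708
gripper_force: 0.0
side scriber 0.85 [210.8, 223.8] [0.6047 0.1707 0.012 ]
side scriber_tip 0.67 [163.0, 321.8] [ 0.4851 -0.1392  0.012 ]
side holder 0.74 [267.3, 237.5] [0.4832 0.2928 0.    ]
[0.4997 0.2901 0.4592] [ 0.9877  0.1562 -0.0015] [-0.0014 -0.0008 -1.    ] 17.45
```

View pics/j.png

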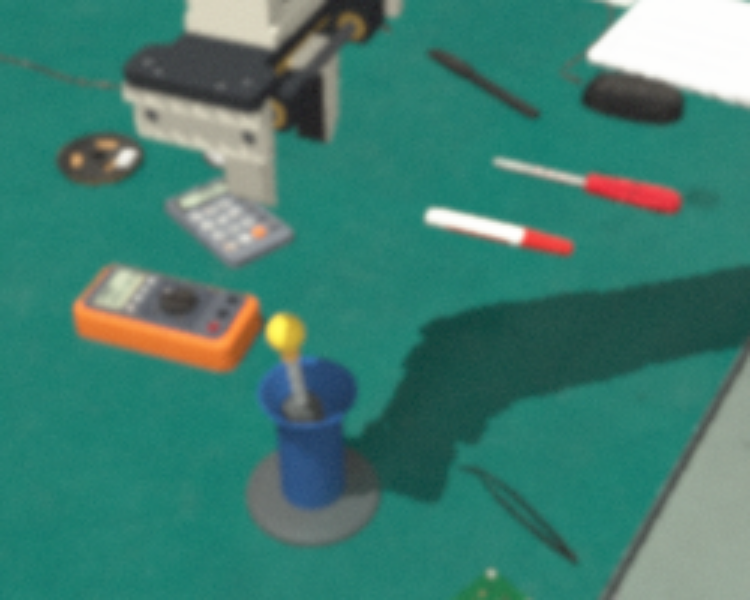

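The scriber stands in the holder with its ball at about (285,335) in this crop. The gripper is clear, and the marker and screwdriver lie where they were.

```bash
python3 -c "
from cell import arm;print(arm.sign_off())"
```

```text
the job is handed in; nothing more can be done
None
```

The scriber now stands point down in the blue holder, let go with the gripper clear; the marker and screwdriver were not touched, and the job was handed in at about 17.5 s (the sign-off returned no verdict).

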